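# Lay the amplifier module down against its heat sink

## Robot

A 7-joint arm with a two-finger parallel gripper is mounted at the origin on the work surface. World frame = base frame: x ahead of the robot, y to its left, z up, the work surface at z = 0. Lengths are in m, angles in rad, forces in N, time in s.
With the tool pointing down it reaches from about 0.4 to 0.75 m from the base axis. Payload 19.5 kg.
Tool frame: the origin (TCP) lies on the mounting face of the last link; the fingertips stand 173 mm ahead of it and the grasp point (between the pads) lies 155 mm ahead of it; z points along the fingers, y is the line along which they close (so a half turn about z gives the same grasp; the last joint's range is limited). The gripper opens to 85 mm and grips with 20 to 120 N. Pads are 22 mm wide; open, the fingers measure 114 mm over their backs; the gripper's body (76 mm by 85 mm) begins 54 mm behind the grasp point. The pads swing forward as they close: fully open they stand 13 mm farther back than shut.
Start: joints at [-1.142, 0.707, -0.028, 1.485, 0.022, 0.951, -0.075], TCP at [0.261, 0.512, 0.405] pointing down, gripper open.
Joint ranges: [-2.71, 2.71], [-0.32, 2.16], [-1.57, 1.52], [0, 2.45], [-1.46, 4.6], [0, 2.02], [-2.83, 2.83]. Speed limits (rad/s): [1.89, 1.89, 2.57, 2.57, 3.01, 3.01, 3.01].

## Interface

Orientations are given as a unit quaternion [x, y, z, w].
In Python, from station import status, optics, ticket gives the robot as it stands. The module is installed in compiled form; this text tells all that it offers.
- The arm moves only by the shell command python3 -m pendant 'ROWS'. ROWS is text: rows parted by semicolons, each of 5 numbers parted by spaces: the finger opening in m, from 0 to 0.0854, then the shift along the tool's x, y, z in m, then the turn about the tool's z in degrees. A call has 1 to 5 rows; each row is the pose to reach, as a shift and turn from the pose commanded when the call began, along the tool's axes at that moment; what a row does not reach only later rows make up. A row lasts 1/12 s, in which the tool goes at most 41.7 mm and 7.16 degrees, less where a joint would pass 70% of its speed; a pose out of reach is approached as far as the arm can. A call with a gripper value outside its range is refused whole. The fingers move at their own pace and stop on an object; the grip force is fixed at half the most. Time passes only in rows, so rows that repeat a pose let the fingers close. It gives the time, the measured TCP pose, the force, the opening and the grip force at its end, in the units of the state.
- status.read_state(): the state, without advancing time (a new reading comes with each control period).
- optics.snapshot(name): name is "side" or "top"; returns the picture (384x512x3 uint8, red, green, blue); there is no depth.
- optics.camera_params(name): a dict with "fx", "fy", "cx", "cy" (pixels), "position" and "orientation" of the camera in the world. Camera axes: x right, y up, looking along -z (the intrinsics and any distortion apply to the point x, -y, -z); pixel columns grow to the right and rows downward; lengths in m; the calibration is good to about 2 mm. A picture is of the moment at which its call begins. camera_params takes no time and is no camera call.
- ticket.job_done(): hands the job in; it is judged then, once.
Trained networks look in the newest picture that a camera, given by its name, has taken for a name from the list of things; names that differ only in an ending like _2 or _b are one class to them, and where a whole thing is asked for, a point or a joint stands for the part that bears it (a point fixed in the world has none). Each returns a list of dicts, best first, with "p" (0 to 1); they miss things now and then, are a little off and sometimes report something else, mostly with a low value. They report only what shows in the picture. A call takes as long as a camera call.
- optics.trace(query, camera): "region" (384x512 bool, what is visible of it) and "xy" ([column, row] in pixels, amid what is visible of it).
- optics.mark_of(query, camera): "xy" ([column, row] in pixels: a listed point, or the origin of a listed thing).
The state is a dict: "time_s": time; "joint_pos": joint angles; "qd": joint speeds; "joint_torque": joint torques, N m; "position": TCP position; "tcp_rot": TCP orientation; "wrist_force": force on the tool from outside, world axes, zero at the start; "moment": the same for the moment, N m; "width": finger opening in m; "finger_force": force on a finger pad.
Only numpy, scipy, OpenCV 4.12 (cv2) and the standard library are available. Lean on these libraries where they do the work, as an engineer would, in place of code of your own. Each camera call takes 0.05 s, during which the arm holds its last target. There are 200 camera calls.

## Task

The black amplifier module is standing on its end on the bench. Without lifting it off the bench, tip it over by pushing it so that it lies flat with its brass sockets facing up and its copper end towards the aluminium heat-sink block, then push it along the bench until the whole copper end sits flush against the block's flat face. Leave the tape roll, the can, the parts box and the screwdriver where they are.

Things in the scene. Friction and masses are not known exactly. Their poses are not given: they have to be found in the camera images.
- module: black box 48 (its x) x 64 (y) x 150 mm (z, up while standing), about 0.45 kg, evenly filled. +x face: aluminium cover with the sockets; +z end: copper. Origin: centre of the foot end (underside while standing). Starts standing, +x away from the heat sink within 10 degrees. Pushed high on the socket face it tips over its far foot edge towards the heat sink, falling by itself past 18 degrees.
- module_sockets (a point): midpoint between the two brass sockets, on the module's +x face, 45 mm from the foot end; the sockets (8 mm thick, 13 mm collars) lie 15 mm to either side along y and stick out 10 mm
- module_end (a point): centre of the module's copper end face (150 mm along the module's z from its origin); same axes as the module
- module_mid (a point): centre of the module's box (75 mm along the module's z): 75 mm above the bench while it stands, 24 mm when it lies flat
- heatsink: finned aluminium block fixed to the bench, 70 mm deep, 200 mm wide, 55 mm high. Origin: bottom centre of its flat front face, at bench height. x points from the flat face into the block (the way the module is pushed), y along the face (-100 to +100 mm), z up. Once tipped, the module's copper end lies some 40 to 90 mm in front of the face, and slides with ordinary friction.
- tape: roll of dark red tape lying flat, 84 mm outer diameter, 24 mm high, loose; bystander. Origin: centre of its underside
- can: yellow can standing upright, 52 mm diameter, 105 mm high, loose; bystander. Origin: centre of its underside
- partbox: clear plastic open parts box with four compartments of coloured crimp terminals, 85 x 85 x 28 mm, loose; bystander. Origin: centre of its underside
- driver: screwdriver with red handle lying on the bench, 140 mm long along its x, under 35 mm high, loose; bystander. Origin: under its middle; the tip points to +x

How it is judged:
On the way, in this order (a step that is already met when the one before it is completed fails the run):
1. the module has been tipped over and lies flat on the bench, sockets up, not yet at the heat sink (angle between module's own x axis and vertical below 0.1 rad and height (world z) of module_mid below 0.032 m and x of module_end in the frame of heatsink below -0.01 m), for 0.2 s.
2. the module's copper end sits flush against the heat sink's face (angle between module's own x axis and vertical below 0.1 rad and height (world z) of module_mid below 0.032 m and x of module_end in the frame of heatsink between -0.005 and 0.004 m and y of module_end in the frame of heatsink between -0.066 and 0.066 m and angle between the z axis of module and the x axis of heatsink, either way round below 0.07 rad), for 0.2 s.
At the end, for the whole second after the job is handed in: The module lies flat and at rest, sockets up within 0.1 rad; its copper end is within 5 mm of the heat sink's face, square to it within 0.07 rad, and wholly on the face (end centre within 66 mm of the face's middle); the tape, can, parts box and screwdriver are within 20 mm of their starts (all of step 2 and linear speed of module below 0.01 m/s and not (distance of tape from where it was at the start of the episode above 0.02 m) and not (distance of can from where it was at the start of the episode above 0.02 m) and not (distance of partbox from where it was at the start of the episode above 0.02 m) and not (distance of driver from where it was at the start of the episode above 0.02 m)); the robot touches nothing.
It fails at once if the module is lifted off the bench (height (world z) of module_mid above 0.087 m or (angle between module's own z axis and vertical above 1.4 rad and height (world z) of module_mid above 0.045 m)).
It fails at once if a bystander is shifted by more than 20 mm (distance of any of tape, can, partbox, driver from where it was at the start of the episode above 0.02 m).
It fails at once if the can is knocked over (angle between can's own z axis and vertical above 0.4 rad).
It also fails if it takes over 42 s, if anything falls off the work surface, if the arm or the gripper's body presses on something with over 40 N, if the wrist force passes 120 N, or if a joint passes its speed limit or range.

## Working session

There is one attempt and no reset: what is moved stays moved. The work goes in short steps, Python scripts to look and compute and a shell command to move; the robot and the scene stay as the last step left them, time stands still between calls to the robot, and variables do not carry over. Pictures are saved under pics/ and viewed, at most 10 in all, crops included, and the job is handed in when it is done.

```bash
mkdir -p pics; ls
cat > h.py <<'E'
import numpy as np, cv2
from scipy.spatial.transform import Rotation as R
from station import status, optics, ticket
def ray(cam,xy):
    p=optics.camera_params(cam); o=np.array(p["position"]); r=R.from_quat(p["orientation"])
    d=r.apply([(xy[0]-p["cx"])/p["fx"],-(xy[1]-p["cy"])/p["fy"],-1.]); return o,d
def onz(cam,xy,z):
    o,d=ray(cam,xy); return o+d*(z-o[2])/d[2]
def proj(cam,X):
    p=optics.camera_params(cam); c=R.from_quat(p["orientation"]).inv().apply(np.array(X)-p["position"])
    c=np.atleast_2d(c); return np.c_[p["cx"]-p["fx"]*c[:,0]/c[:,2], p["cy"]+p["fy"]*c[:,1]/c[:,2]]
def tri(a,b):
    (o1,d1),(o2,d2)=a,b
    t=np.linalg.lstsq(np.c_[d1,-d2],o2-o1,rcond=None)[0]; p,q=o1+d1*t[0],o2+d2*t[1]
    return (p+q)/2,np.linalg.norm(p-q)
def save(cam,name):
    im=optics.snapshot(cam); cv2.imwrite("pics/"+name,im[:,:,::-1]); return im
E
python3 - <<'E'
from h import *
a=save("top","t0.png");b=save("side","s0.png")
cv2.imwrite("pics/both0.png",np.vstack([a[:300] if 0 else a,b])[:,:,::-1])
for c in("top","side"):
    p=optics.camera_params(c);print(c,{k:np.round(v,3) for k,v in p.items()})
    for q in["module","module_sockets","module_end","module_mid","heatsink","tape","can","partbox","driver"]:
        m=optics.mark_of(q,c)
        for x in m[:2]: print(q,np.round(x["xy"],1),round(x["p"],2),np.round(onz(c,x["xy"],0.15 if q=="module_end" else 0.045 if "sock" in q else 0.075 if "mid" in q else 0),3))
s=status.read_state();print(s)
E
```

```text
pics
top {'fx': np.float64(431.193), 'fy': np.float64(431.193), 'cx': np.float64(256.6), 'cy': np.float64(199.711), 'position': array([ 0.473, -0.031,  1.044]), 'orientation': array([ 0.058, -0.032, -0.697,  0.714])}
module [321.5 199.2] 0.9 [ 0.611 -0.148  0.   ]
module_sockets [330.7 191.5] 0.78 [ 0.624 -0.165  0.045]
module_end [329.9 187.8] 0.82 [ 0.616 -0.149  0.15 ]
module_mid [324.5 193.6] 0.75 [ 0.614 -0.147  0.075]
heatsink [227.6 222.4] 0.67 [0.55  0.078 0.   ]
tape [326.5 263.3] 0.81 [ 0.458 -0.161  0.   ]
can [250.9 151.2] 0.69 [0.728 0.027 0.   ]
partbox [267.1 274.9] 0.66 [ 0.426 -0.021  0.   ]
driver [317.7 143.1] 0.69 [ 0.751 -0.138  0.   ]
side {'fx': np.float64(490.069), 'fy': np.float64(490.069), 'cx': np.float64(249.027), 'cy': np.float64(201.024), 'position': array([0.533, 0.713, 0.543]), 'orientation': array([-0.022,  0.497,  0.867, -0.027])}
module [241.6 216.6] 0.91 [ 0.614 -0.145  0.   ]
module [338.1 255.4] 0.21 [ 0.427 -0.021  0.   ]
module_sockets [239.5 196.3] 0.89 [ 0.618 -0.151  0.045]
module_sockets [336.4 258.5] 0.43 [0.439 0.049 0.045]
module_end [23
[... 389 characters left out ...]
'joint_pos': array([-1.14167986,  0.70649969, -0.02758864,  1.48459276,  0.02200508,
        0.95090206, -0.07553154]), 'qd': array([ 0.00074815, -0.00160369,  0.00052833,  0.00141407, -0.00076479,
        0.00077092, -0.00135275]), 'joint_torque': array([ 1.96929039e-03, -8.82993937e+01,  1.23461533e+00, -2.36387104e+01,
        1.70164893e-02,  2.06715064e-03, -2.08031599e-05]), 'position': array([0.26082765, 0.51243256, 0.40466998]), 'tcp_rot': array([ 2.33267849e-01,  9.72412520e-01, -4.91184971e-05, -7.66723679e-06]), 'wrist_force': array([ 0.0175987 ,  0.55808333, -0.56722804]), 'moment': array([-0.05892863, -0.02977675, -0.01455517]), 'finger_force': 0.0, 'width': 0.08561862901358055}
```

```bash
python3 -c "
import cv2,numpy as np
a=cv2.imread('pics/t0.png');b=cv2.imread('pics/s0.png')
cv2.imwrite('pics/b0.png',cv2.resize(np.hstack([a,b]),(800,300)))"
```

```text
(no output)
```

View pics/t0.png

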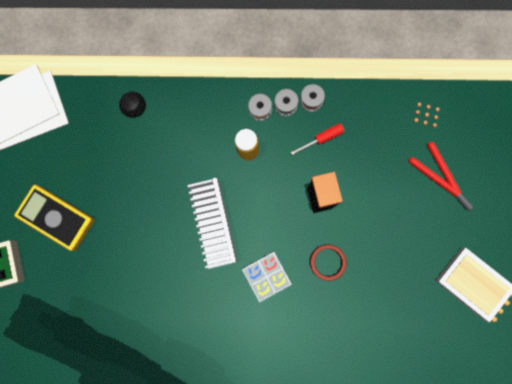

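View pics/s0.png

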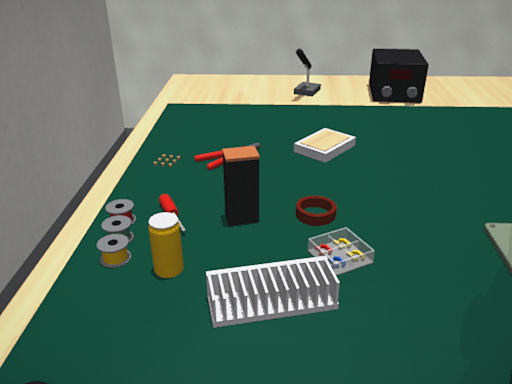

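The top view shows the heat sink at about (212,222), with its flat face on the right side. The module stands at (325,190), with the can at (247,144), the driver at (318,140), the parts box at (267,276) and the tape at (328,262). The side view agrees. Next I fit box poses to the masks.

```bash
cat >> h.py <<'E'
from scipy.optimize import minimize
def box(x0,x1,y0,y1,z0,z1): return np.array([[a,b,c] for a in(x0,x1) for b in(y0,y1) for c in(z0,z1)])
HS=box(0,.07,-.1,.1,0,.055); MOD=box(-.024,.024,-.032,.032,0,.15)
LIE=box(0,.15,-.032,.032,0,.048) # lying: origin = under foot-end centre, x along module z
def masks(q,cams=("top","side")):
    out={}
    for c in cams:
        optics.snapshot(c); r=optics.trace(q,c)
        if r: out[c]=(r[0]["region"],round(r[0]["p"],2),int(r[0]["region"].sum()))
    return out
def fit(ms,B,p0):
    def f(v):
        s=0
        for c,(m,_,_) in ms.items():
            P=R.from_euler("z",v[2]).apply(B)+[v[0],v[1],0]
            h=cv2.convexHull(proj(c,P).astype(np.float32)); im=np.zeros(m.shape,np.uint8)
            cv2.fillConvexPoly(im,np.round(h*16).astype(np.int32),1,shift=4)
            s+=1-(m&(im>0)).sum()/(m|(im>0)).sum()
        return s/len(ms)
    best=None
    for dy in(-.1,0,.1):
        r=minimize(f,np.array(p0)+[0,0,dy],method="Nelder-Mead",options=dict(initial_simplex=np.array(p0)+[0,0,dy]+np.array([[0,0,0],[.01,0,0],[0,.01,0],[0,0,.12]]),xatol=1e-5,fatol=1e-5))
        if best is None or r.fun<best.fun: best=r
    return best.x,best.fun
E
python3 - <<'E'
from h import *
for q,B,p0 in(("heatsink",HS,[.555,.079,1.8]),("module",MOD,[.613,-.147,-1.35])):
    ms=masks(q);print(q,{k:v[1:] for k,v in ms.items()})
    print(fit(ms,B,p0),*[(c,fit({c:ms[c]},B,p0)) for c in ms])
E
```

```text
heatsink {'top': (0.79, 2596), 'side': (0.67, 7156)}
(array([0.55438239, 0.07927746, 1.83403245]), np.float64(0.07394768679998881)) ('top', (array([0.55603945, 0.07711525, 1.85000089]), np.float64(0.09836635384080639))) ('side', (array([0.55310555, 0.0807753 , 1.83107999]), np.float64(0.039736877433212525)))
module {'top': (0.79, 983), 'side': (0.66, 2715)}
(array([ 0.61313057, -0.14143909, -1.33085225]), np.float64(0.07409532064923618)) ('top', (array([ 0.61488184, -0.14257129, -1.28356301]), np.float64(0.10555050045495906))) ('side', (array([ 0.61275647, -0.13977793, -1.35326906]), np.float64(0.04002859185132235)))
```

```bash
python3 -m pendant '0.03 0 0 0 7; 0.03 0 0 0 14; 0.03 0 0 0 21; 0.03 0 0 0 28; 0.03 0 0 0 35' && python3 -m pendant '0.03 0 0 0 7; 0.03 0 0 0 13; 0.03 0 0 0 13' && python3 -m pendant '0.03 -0.02 0.03 0 0; 0.03 -0.04 0.06 0 0; 0.03 -0.06 0.09 0 0; 0.03 -0.09 0.115 0 0; 0.03 -0.12 0.14 0 0'
```

```text
time_s: 1.82
position: [0.2608, 0.5125, 0.4047]
tcp_rot: [0.517, 0.856, 0.0, -0.0]
wrist_force: [-0.3, 0.7, -0.1]
width: 0.0303
finger_force: 0.0
time_s: 2.07
position: [0.2606, 0.5126, 0.4046]
tcp_rot: [0.611, 0.792, -0.0, 0.0]
wrist_force: [-0.4, -0.7, 0.0]
width: 0.0297
finger_force: 0.0
time_s: 2.48
position: [0.4285, 0.4319, 0.4045]
tcp_rot: [0.607, 0.795, -0.0, 0.0]
wrist_force: [1.2, -0.2, -0.2]
width: 0.0301
finger_force: 0.0
```

```bash
python3 -m pendant '0.03 -0.04 0.005 0 0; 0.03 -0.08 0.01 0 0; 0.03 -0.12 0.015 0 0; 0.03 -0.16 0.02 0 0; 0.03 -0.2 0.02 0 0' && python3 -m pendant '0.03 -0.04 0 0 0; 0.03 -0.08 0 0 0; 0.03 -0.12 0 0 0; 0.03 -0.16 0 0 0; 0.03 -0.2 0 0 0' && python3 -m pendant '0.03 -0.04 0 0 0; 0.03 -0.08 0 0 0; 0.03 -0.12 0 0 0; 0.03 -0.16 0 0 0; 0.03 -0.2 0 0 0' && python3 -m pendant '0.03 -0.04 0 0 0; 0.03 -0.08 0 0 0; 0.03 -0.08 0 0 0; 0.03 -0.08 0 0 0'
```

```text
time_s: 2.9
position: [0.499, 0.243, 0.4047]
tcp_rot: [0.607, 0.795, 0.0, 0.0]
wrist_force: [1.6, -0.1, -0.1]
width: 0.03
finger_force: 0.0
time_s: 3.32
position: [0.5503, 0.0497, 0.4049]
tcp_rot: [0.607, 0.795, 0.0, 0.0]
wrist_force: [0.6, 1.0, -0.0]
width: 0.0298
finger_force: 0.0
time_s: 3.73
position: [0.6021, -0.1436, 0.4049]
tcp_rot: [0.607, 0.795, 0.0, 0.0]
wrist_force: [1.0, 0.5, -0.7]
width: 0.0297
finger_force: 0.0
time_s: 4.07
position: [0.6224, -0.221, 0.404]
tcp_rot: [0.608, 0.794, -0.0, -0.0]
wrist_force: [0.2, 0.8, -0.4]
width: 0.0298
finger_force: 0.0
```

```bash
python3 -m pendant '0.03 -0.01 0.01 0.03 0; 0.03 -0.01 0.01 0.06 0; 0.03 -0.01 0.01 0.1 0; 0.03 -0.01 0.01 0.1 0; 0.03 -0.01 0.01 0.1 0' && python3 -m pendant '0.03 0.015 0 0 0; 0.03 0.03 0 0 0; 0.03 0.038 0 0 0; 0.03 0.046 0 0 0; 0.03 0.046 0 0 0'
python3 - <<'E'
from h import *
a=save("side","s1.png");b=save("top","t1.png")
cv2.imwrite("pics/c1.png",cv2.resize(np.hstack([a[100:300,130:370],b[100:300,190:430]]),(800,333))[:,:,::-1])
E
```

```text
time_s: 4.48
position: [0.635, -0.225, 0.3046]
tcp_rot: [0.608, 0.794, -0.0, -0.001]
wrist_force: [0.1, -0.5, 1.5]
width: 0.0303
finger_force: 0.0
time_s: 4.9
position: [0.6233, -0.1799, 0.3064]
tcp_rot: [0.608, 0.794, 0.001, 0.001]
wrist_force: [-0.5, -0.2, 0.9]
width: 0.0299
finger_force: 0.0
```

View pics/c1.png

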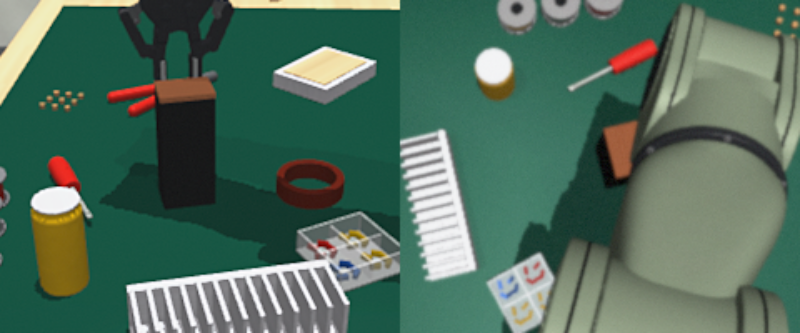

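The crop shows the two fingertips just behind the module's top end, at about (160–210, 65), centred on it. The can, driver, tape and parts box are all clear, so I push now.

```bash
python3 -m pendant '0.03 0.006 0 0 0; 0.03 0.012 0 0 0; 0.03 0.018 0 0 0; 0.03 0.024 0 0 0; 0.03 0.024 0 0 0'
python3 - <<'E'
from h import *
a=save("side","s2.png")
cv2.imwrite("pics/c2.png",cv2.resize(a[100:300,130:370],(480,400))[:,:,::-1])
E
```

```text
time_s: 5.42
position: [0.6168, -0.1567, 0.3047]
tcp_rot: [0.608, 0.794, 0.0, -0.0]
wrist_force: [0.6, 0.2, 0.5]
width: 0.0297
finger_force: 0.0
```

View pics/c2.png

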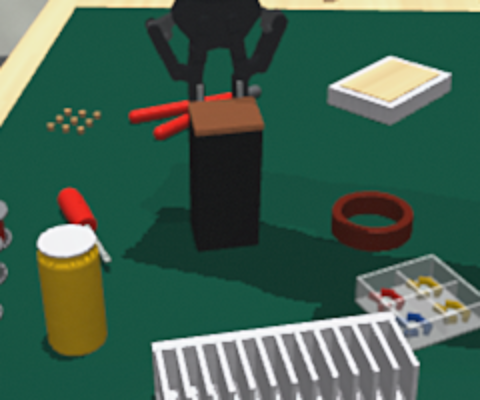

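The module is starting to tilt: its copper end has moved forward and its foot has stayed put. I continue past the balance point.

```bash
python3 -m pendant '0.03 0.006 0 0 0; 0.03 0.012 0 0 0; 0.03 0.018 0 0 0; 0.03 0.024 0 0 0; 0.03 0.027 0 0 0'
python3 - <<'E'
from h import *
a=save("side","s3.png")
cv2.imwrite("pics/c3.png",cv2.resize(a[100:300,130:370],(480,400))[:,:,::-1])
E
```

```text
time_s: 5.88
position: [0.6097, -0.131, 0.3047]
tcp_rot: [0.608, 0.794, 0.0, -0.0]
wrist_force: [-0.7, 0.2, 0.4]
width: 0.03
finger_force: 0.0
```

View pics/c3.png

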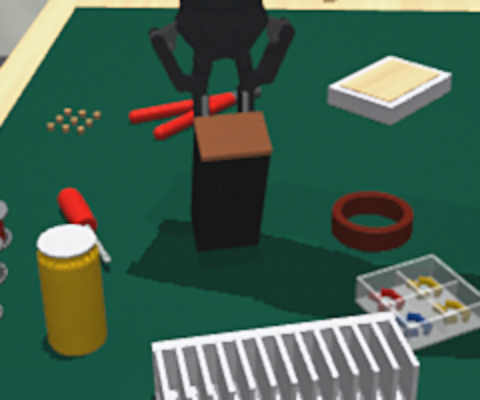

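The module now leans about 15° and its foot still hasn't moved. I push a little more and then hold while it falls.

```bash
python3 -m pendant '0.03 0.006 0 0 0; 0.03 0.012 0 0 0; 0.03 0.018 0 0 0; 0.03 0.02 0 0 0; 0.03 0.02 0 0 0' && python3 -m pendant '0.03 0 0 0 0; 0.03 0 0 0 0; 0.03 0 0 0 0; 0.03 0 0 0 0; 0.03 0 0 0 0'
python3 - <<'E'
from h import *
a=save("side","s4.png")
cv2.imwrite("pics/c4.png",cv2.resize(a[100:300,130:370],(480,400))[:,:,::-1])
E
```

```text
time_s: 6.35
position: [0.6046, -0.1121, 0.3048]
tcp_rot: [0.608, 0.794, 0.0, -0.0]
wrist_force: [-0.1, -0.0, -0.3]
width: 0.03
finger_force: 0.0
time_s: 6.77
position: [0.6046, -0.113, 0.3047]
tcp_rot: [0.609, 0.793, -0.0, 0.0]
wrist_force: [-0.3, -0.1, -0.8]
width: 0.0299
finger_force: 0.0
```

View pics/c4.png

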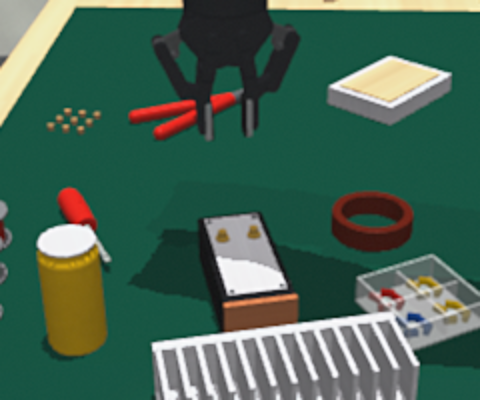

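The module lies flat with sockets up at about (225–253, 235), and its copper end faces the block with a gap. I retreat, then measure its pose.

```bash
python3 -m pendant '0.03 -0.03 0 0 0; 0.03 -0.06 0 0 0; 0.03 -0.08 0 0 0; 0.03 -0.08 0 0 0; 0.03 -0.08 0 0 0'
python3 - <<'E'
from h import *
ms=masks("module");print({k:v[1:] for k,v in ms.items()})
hs=np.array([.5543,.0792]);yw=1.834
for sel in(ms,*[{c:ms[c]} for c in ms]):
    v,f=fit(sel,LIE,[.607,-.118,1.83]); e=v[:2]+.15*np.array([np.cos(v[2]),np.sin(v[2])])
    rm=np.array([[np.cos(yw),np.sin(yw)],[-np.sin(yw),np.cos(yw)]])
    t=status.read_state()["position"][:2]
    print(list(sel),v.round(4),round(f,3),"end",(rm@(e-hs)).round(4),"foot",(rm@(v[:2]-hs)).round(4),"yaw",round(v[2]-yw,3),"tcp",(rm@(t-hs)).round(4))
for q,z in(("module_end",.024),("module_sockets",.048)):
    for c in("side","top"):
        m=optics.mark_of(q,c)
        if m: print(q,c,m[0]["p"],(rm@(onz(c,m[0]["xy"],z)[:2]-hs)).round(4))
E
```

```text
time_s: 7.23
position: [0.6252, -0.1911, 0.3044]
tcp_rot: [0.609, 0.793, -0.0, -0.0]
wrist_force: [0.0, 0.8, -0.6]
width: 0.0301
finger_force: 0.0
{'top': (0.77, 1773), 'side': (0.86, 2228)}
['top', 'side'] [ 0.6028 -0.1108  1.8033] 0.138 end [-0.0461 -0.002 ] foot [-0.1961  0.0026] yaw -0.031 tcp [-0.2776  0.0011]
['top'] [ 0.605  -0.1089  1.8395] 0.085 end [-0.0448  0.0008] foot [-1.948e-01 -1.000e-04] yaw 0.005 tcp [-0.2776  0.0011]
['side'] [ 0.6075 -0.1268  1.8245] 0.167 end [-0.0627  0.0008] foot [-0.2127  0.0022] yaw -0.009 tcp [-0.2776  0.0011]
module_end side 0.71 [-0.0387 -0.0082]
module_end top 0.83 [-0.0449  0.0038]
module_sockets side 0.6 [-0.1384  0.0007]
module_sockets top 0.85 [-0.1552 -0.0023]
```

```bash
python3 -m pendant '0.03 0 0 0.03 0; 0.03 0 0 0.06 0; 0.03 0 0 0.09 0; 0.03 0 0 0.112 0; 0.03 0 0 0.112 0' && python3 -m pendant '0.03 0.02 0 0 0; 0.03 0.04 0 0 0; 0.03 0.055 0 0 0; 0.03 0.055 0 0 0' && python3 -m pendant '0.03 0.006 0 0 0; 0.03 0.012 0 0 0; 0.03 0.018 0 0 0; 0.03 0.024 0 0 0; 0.03 0.03 0 0 0'
python3 - <<'E'
from h import *
a=save("side","s5.png")
cv2.imwrite("pics/c5.png",cv2.resize(a[100:330,130:370],(480,460))[:,:,::-1])
E
```

```text
time_s: 8.05
position: [0.6243, -0.1895, 0.1886]
tcp_rot: [0.608, 0.794, -0.001, -0.003]
wrist_force: [-0.9, 0.9, -0.2]
width: 0.0299
finger_force: 0.0
time_s: 8.38
position: [0.6114, -0.1337, 0.1943]
tcp_rot: [0.607, 0.794, 0.001, -0.0]
wrist_force: [0.4, 0.6, 1.5]
width: 0.03
finger_force: 0.0
time_s: 8.8
position: [0.6033, -0.108, 0.193]
tcp_rot: [0.609, 0.793, -0.0, 0.001]
wrist_force: [0.5, -2.1, 1.9]
width: 0.03
finger_force: 1.6
```

View pics/c5.png

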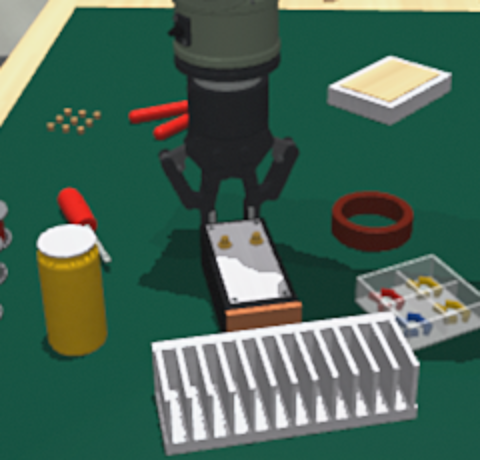

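The fingers (205–255, 215) now push the foot end at about 2 N, and the module runs straight toward the block with an estimated 30 mm to go.

```bash
python3 -m pendant '0.03 0.005 0 0 0; 0.03 0.01 0 0 0; 0.03 0.015 0 0 0; 0.03 0.019 0 0 0; 0.03 0.022 0 0 0' && python3 -m pendant '0.03 0.001 0 0 0; 0.03 0.002 0 0 0; 0.03 0.003 0 0 0; 0.03 0.004 0 0 0; 0.03 0.004 0 0 0'
python3 - <<'E'
from h import *
ms=masks("module");print({k:v[1:] for k,v in ms.items()})
a=save("side","s6.png");b=save("top","t6.png")
cv2.imwrite("pics/c6.png",cv2.resize(np.hstack([a[180:330,180:340],b[140:290,180:340]]),(800,375))[:,:,::-1])
E
```

```text
time_s: 9.27
position: [0.5975, -0.0862, 0.1927]
tcp_rot: [0.608, 0.794, -0.0, -0.0]
wrist_force: [1.5, -2.5, 2.6]
width: 0.0297
finger_force: 1.5
time_s: 9.68
position: [0.5966, -0.0828, 0.1927]
tcp_rot: [0.609, 0.793, -0.0, -0.0]
wrist_force: [1.0, -1.6, 0.9]
width: 0.0299
finger_force: 0.9
{'top': (0.8, 407), 'side': (0.58, 1958)}
```

View pics/c6.png

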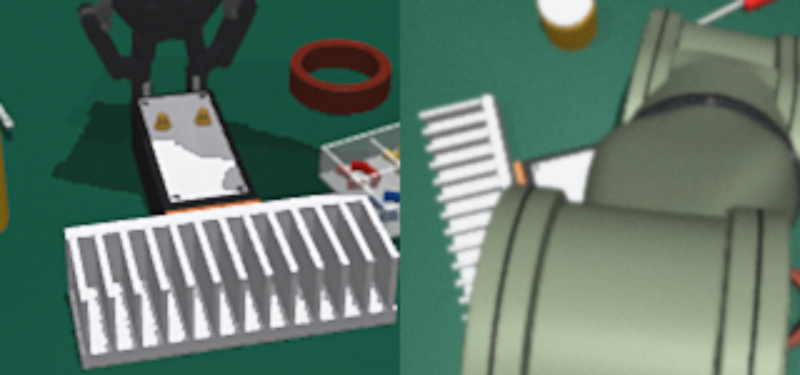

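The copper end (side crop 165–260, 208) is just short of the face, with a few mm left. I close in with small steps and watch the force.

```bash
for i in 1; do python3 -m pendant '0.03 0.001 0 0 0; 0.03 0.002 0 0 0; 0.03 0.003 0 0 0; 0.03 0.003 0 0 0' | egrep 'pos|force'; done; python3 -m pendant '0.03 0.001 0 0 0; 0.03 0.002 0 0 0; 0.03 0.002 0 0 0'| egrep 'pos|force'
```

```text
position: [0.5957, -0.0797, 0.1926]
wrist_force: [0.8, 0.6, 0.4]
finger_force: 0.0
position: [0.5953, -0.0778, 0.1927]
wrist_force: [0.1, 0.7, -0.6]
finger_force: 0.0
```

```bash
python3 -m pendant '0.03 0.001 0 0 0; 0.03 0.002 0 0 0; 0.03 0.002 0 0 0'| egrep 'pos|force'; python3 -m pendant '0.03 0.001 0 0 0; 0.03 0.002 0 0 0'| egrep 'pos|force'
python3 - <<'E'
from h import *
a=save("side","s7.png")
cv2.imwrite("pics/c7.png",cv2.resize(a[190:310,190:350],(800,600),interpolation=cv2.INTER_CUBIC)[:,:,::-1])
E
```

```text
position: [0.5948, -0.077, 0.1928]
wrist_force: [0.8, -7.8, -2.2]
finger_force: 3.7
position: [0.5945, -0.0765, 0.193]
wrist_force: [5.4, -20.8, -2.9]
finger_force: 11.2
```

View pics/c7.png

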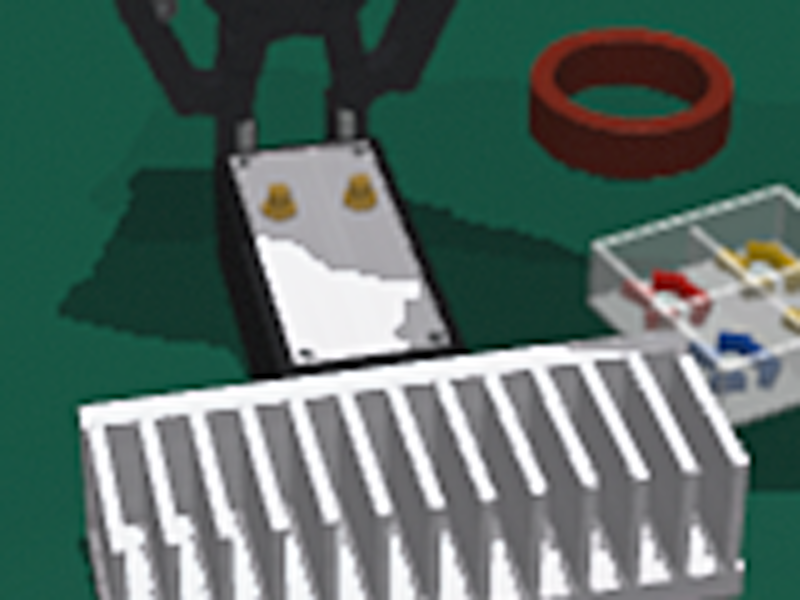

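The force rose to 21 N with no further motion, and the copper end (260–460, 365) meets the block's face squarely. I back off, raise the arm clear and verify.

```bash
python3 -m pendant '0.03 -0.004 0 0 0; 0.03 -0.015 0 0 0; 0.03 -0.04 0 0 0; 0.03 -0.075 0 0 0; 0.03 -0.08 0 0 0' && python3 -m pendant '0.03 0 0 -0.04 0; 0.03 0 0 -0.08 0; 0.03 0 0 -0.12 0; 0.03 0 0 -0.16 0; 0.03 0 0 -0.2 0' && python3 -m pendant '0.03 -0.04 0 0 0; 0.03 -0.08 0 0 0; 0.03 -0.12 0 0 0; 0.03 -0.12 0 0 0; 0.03 -0.12 0 0 0'
python3 - <<'E'
from h import *
a=save("side","s8.png");b=save("top","t8.png")
cv2.imwrite("pics/c8.png",cv2.resize(np.hstack([a[130:330,130:390],b[110:310,180:440]]),(800,308))[:,:,::-1])
hs=np.array([.5543,.0792]);yw=1.834;rm=np.array([[np.cos(yw),np.sin(yw)],[-np.sin(yw),np.cos(yw)]])
m=masks("module");print({k:v[1:] for k,v in m.items()})
for c in m:
    v,f=fit({c:m[c]},LIE,[.593,-.066,1.83]);e=v[:2]+.15*np.array([np.cos(v[2]),np.sin(v[2])]);print(c,v.round(3),round(f,3),(rm@(e-hs)).round(4),round(v[2]-yw,3))
for q in["tape","can","partbox","driver"]:
    for c in("top","side"):
        r=optics.mark_of(q,c)
        if r: print(q,c,np.round(r[0]["xy"],1),np.round(onz(c,r[0]["xy"],0),3))
E
```

```text
time_s: 11.45
position: [0.6152, -0.1576, 0.1929]
tcp_rot: [0.61, 0.792, -0.001, 0.001]
wrist_force: [-0.1, -1.8, 0.8]
width: 0.0296
finger_force: 0.0
time_s: 11.87
position: [0.6146, -0.1519, 0.395]
tcp_rot: [0.609, 0.793, 0.0, -0.0]
wrist_force: [1.1, -0.0, -0.7]
width: 0.0299
finger_force: 0.0
time_s: 12.28
position: [0.6456, -0.27, 0.3918]
tcp_rot: [0.61, 0.793, -0.0, -0.0]
wrist_force: [-1.0, 1.3, -1.4]
width: 0.0301
finger_force: 0.0
{'top': (0.96, 1794), 'side': (0.6, 1906)}
top [ 0.595 -0.065  1.841] 0.077 [ 0.0001 -0.0006] 0.007
side [ 0.604 -0.122  1.797] 0.321 [-0.0569 -0.0011] -0.037
tape top [330.1 262.7] [ 0.459 -0.17   0.   ]
tape side [312.8 216.4] [ 0.467 -0.153  0.   ]
can top [251.2 148.1] [0.735 0.026 0.   ]
can side [165.7 270. ] [0.734 0.038 0.   ]
partbox top [265.  275.6] [ 0.425 -0.016  0.   ]
partbox side [338.1 260.6] [ 0.428 -0.005  0.   ]
driver top [248.9 151.9] [0.726 0.032 0.   ]
driver side [172.2 222. ] [ 0.755 -0.117  0.   ]
```

View pics/c8.png

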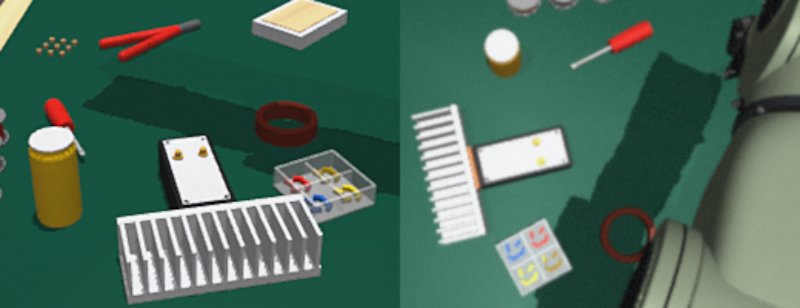

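In the top view the module lies flush and square on the block, from (470,165) to (570,150), with the sockets up. The bystanders haven't moved. The fitted end offset is about 0 mm with 0.007 rad of yaw, and the arm is clear.

```bash
python3 -c "
from station import ticket;print(ticket.job_done())"
```

```text
the job is handed in; nothing more can be done
None
```

Job handed in: the module was tipped over flat with its sockets up and pushed until its copper end sat flush against the heat sink (top-view fit about 0 mm gap, 0.007 rad off square), with the bystanders unmoved in the pictures; the judge's verdict was not shown.

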